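# Reload the guarded specimen magazine

## Robot

A 7-joint arm with a two-finger parallel gripper is mounted at the origin on a cart in front of the work surface, level with it; the furniture and walls round the work are solid. World frame = base frame: x ahead of the robot, y to its left, z up, the work surface at z = 0. Lengths are in m, angles in rad, forces in N, time in s.
With the tool pointing down it reaches from about 0.425 to 1.025 m from the base axis. Payload 3.6 kg.
Tool frame: the origin (TCP) lies at the very end of the fingers, on their centre line; the grasp point (between the pads) lies pinch_z behind it (pinch_z is the distance from the TCP to the grasp point, in m); z points along the fingers, y is the line along which they close (so a half turn about z gives the same grasp; the last joint's range is limited). The gripper opens to 85 mm and grips with 20 to 120 N. Pads are 22 mm wide; open, the fingers measure 114 mm over their backs; the gripper's body (76 mm by 85 mm) begins 54 mm behind the grasp point. The pads swing forward as they close: fully open they stand 13 mm farther back than shut.
Start: joints at [1.196, 0.591, 0.048, 1.609, -0.033, 0.943, -0.034], TCP at [0.201, -0.697, 0.231] pointing down, gripper open.
Joint ranges: [-2.69, 2.69], [-0.47, 2.24], [-1.27, 1.36], [0.19, 2.51], [-1.53, 4.68], [0.08, 2.07], [-3.09, 3.09]. Speed limits (rad/s): [2.57, 2.57, 3.14, 3.14, 3.14, 3.14, 3.14].

## Interface

Orientations are given as [roll, pitch, yaw] about the fixed x, y, z axes, in that order (R = Rz(yaw) Ry(pitch) Rx(roll)).
In Python, from plant import get_state, read_camera, camera_info, sign_off, silhouettes, pinch_z gives the robot as it stands. The module is installed in compiled form; this text tells all that it offers.
- The arm moves only by the tool servo_tool, never from a script. Its argument "series" is one flat list of numbers, 7 for each row, row after row: the shift along the world's x, y, z in cm, then the turn, a rotation vector about the world's x, y, z in degrees, then the finger opening in cm, from 0 to 8.54. A call has 1 to 12 rows; each row shifts and turns the commanded pose from where the row before left it; what a row does not reach is not made up. A row lasts 1/12 s, in which the tool goes at most 41.7 mm and 7.16 degrees, less where a joint would pass 70% of its speed; a pose out of reach is approached as far as the arm can. A call is refused whole if a number of a shift passes 4.17 or a number of a turn 7.16, either way. A call with a gripper value outside its range is refused whole. The fingers move at their own pace and stop on an object; "grip_force" is the grip in N (left out, the last holds). Time passes only in rows, so rows that do not move let the fingers close. It gives the time, the measured TCP pose, the force, the opening and the grip force at its end, in the units of the state.
- get_state(): the state, without advancing time (a new reading comes with each control period).
- read_camera(name): name is "scene" or "top" or "wrist"; returns (picture, depth): 480x640x3 uint8, red, green, blue; 480x640 float32, m along the optical axis (not along the pixel's ray), 0 where there is no reading.
- camera_info(name): a dict with "mtx" (3x3 intrinsics, pixels), "dist_coeffs" ([k1, k2, p1, p2, k3] as OpenCV has them; the pictures are not rectified), "position" and "orientation" of the camera in the world; the wrist camera has in their place "tool_from_camera" (4x4, takes a point from camera to tool coordinates, whose origin is the TCP and whose axes are the flange's). Camera axes: x right, y down, z forward; pixel columns grow to the right and rows downward; lengths in m; the calibration is good to about 2 mm. A picture is of the moment at which its call begins: read the wrist's pose just before it. camera_info takes no time and is no camera call.
- sign_off(): hands the job in; it is judged then, once.
Trained networks look in the newest picture that a camera, given by its name, has taken for a name from the list of things; names that differ only in an ending like _2 or _b are one class to them, and where a whole thing is asked for, a point or a joint stands for the part that bears it (a point fixed in the world has none). Each returns a list of dicts, best first, with "p" (0 to 1); they miss things now and then, are a little off and sometimes report something else, mostly with a low value. They report only what shows in the picture. A call takes as long as a camera call. They do not tell look-alikes from the thing itself.
- silhouettes(target, camera): "mask" (480x640 bool, what is visible of it) and "box" ([centre column, centre row, width, height] in pixels, round what is visible of it).
The state is a dict: "clock": time; "joints": joint angles; "qvel": joint speeds; "effort": joint torques, N m; "eef_pos": TCP position; "ee_rot": TCP orientation; "force": force on the tool from outside, world axes, zero at the start; "ft_torque": the same for the moment, N m; "opening": finger opening in m; "grasp_force": force on a finger pad.
Only numpy, scipy, OpenCV 4.12 (cv2) and the standard library are available. Lean on these libraries where they do the work, as an engineer would, in place of code of your own. Each camera call takes 0.05 s, during which the arm holds its last target. There are 200 camera calls.

## Task

Take the lift bar of the clear guard and swing the guard up and over until it stays open on its own. Then move the spent specimen (red band) from its pocket into the red bin, and stand a spare (blue band) fully home in every pocket that is then empty, leaving the sound specimens and the other things on the bench where they are. When all five pockets hold a blue-banded specimen, swing the guard back down until it is fully closed.

Things in the scene. Friction and masses are not known exactly. Their poses are not given: they have to be found in the camera images.
- magazine: specimen magazine, fixed to the bench: aluminium block 270 mm (its y) x 128 mm (its x), 16 mm thick, with five square pockets in a row along its y and two hinge brackets behind. Origin on the bench under the middle pocket (pocket_3); x points from the pockets back to the hinge, z up
- guard_hinge (a point): middle of the guard's hinge line, 75 mm behind the row of pockets (magazine x) and 60 mm above the bench; the hinge line runs along the magazine's y. The guard is a clear plate 240 mm wide reaching 109 mm from the hinge, 4 mm thick (frame 8 mm). Closed it lies level over the specimens, whose tops are 44 mm above the bench
- lift_bar (a point): middle of the guard's lift bar: black round bar, 10 mm diameter, along the magazine's y, 147 mm from the hinge line in the plane of the guard, carried by two arms 97 mm apart (inner faces) on the plate's front edge; between bar and plate is an open gap 33 mm deep. The bar may turn between the fingers as the guard swings. Closed it is 72 mm in front of the row of pockets, 60 mm above the bench
- guard (a joint): angle of the clear guard about its hinge: 0 closed and level, 1.57 upright (its balance point: released before it the guard falls shut, released beyond it it falls back open), 2.1 leaning back on its open stop. Guard about 0.25 kg; damped hinge
- pocket_1 (a point): square pocket 1 (1 is the leftmost, at the magazine's +y end; pitch 46 mm), 38 x 38 mm and 12 mm deep, its sides along the magazine's x and y, its mouth 16 mm above the bench. This point is where the centre of a specimen lies when fully home in it: 20 mm above the pocket's floor, 8 mm above its mouth
- pocket_2 (a point): square pocket 2 (1 is the leftmost, at the magazine's +y end; pitch 46 mm), 38 x 38 mm and 12 mm deep, its sides along the magazine's x and y, its mouth 16 mm above the bench. This point is where the centre of a specimen lies when fully home in it: 20 mm above the pocket's floor, 8 mm above its mouth
- pocket_3 (a point): square pocket 3 (1 is the leftmost, at the magazine's +y end; pitch 46 mm), 38 x 38 mm and 12 mm deep, its sides along the magazine's x and y, its mouth 16 mm above the bench. This point is where the centre of a specimen lies when fully home in it: 20 mm above the pocket's floor, 8 mm above its mouth
- pocket_4 (a point): square pocket 4 (1 is the leftmost, at the magazine's +y end; pitch 46 mm), 38 x 38 mm and 12 mm deep, its sides along the magazine's x and y, its mouth 16 mm above the bench. This point is where the centre of a specimen lies when fully home in it: 20 mm above the pocket's floor, 8 mm above its mouth
- pocket_5 (a point): square pocket 5 (1 is the leftmost, at the magazine's +y end; pitch 46 mm), 38 x 38 mm and 12 mm deep, its sides along the magazine's x and y, its mouth 16 mm above the bench. This point is where the centre of a specimen lies when fully home in it: 20 mm above the pocket's floor, 8 mm above its mouth
- spent_mid (a point): square test specimen of smooth ground steel, 32 x 32 mm and 40 mm tall, upright, red band and top disc; 0.09 kg more or less. This point is its centre, 20 mm above its foot; z is its long axis, x and y are square to its flats. The spent one, in one of the pockets at the start
- seated_1_mid (a point): square test specimen of smooth ground steel, 32 x 32 mm and 40 mm tall, upright, blue band and top disc; 0.09 kg more or less. This point is its centre, 20 mm above its foot; z is its long axis, x and y are square to its flats. A sound one already in a pocket at the start (or absent)
- seated_2_mid (a point): square test specimen of smooth ground steel, 32 x 32 mm and 40 mm tall, upright, blue band and top disc; 0.09 kg more or less. This point is its centre, 20 mm above its foot; z is its long axis, x and y are square to its flats. A sound one already in a pocket at the start (or absent)
- seated_3_mid (a point): square test specimen of smooth ground steel, 32 x 32 mm and 40 mm tall, upright, blue band and top disc; 0.09 kg more or less. This point is its centre, 20 mm above its foot; z is its long axis, x and y are square to its flats. A sound one already in a pocket at the start (or absent)
- seated_4_mid (a point): square test specimen of smooth ground steel, 32 x 32 mm and 40 mm tall, upright, blue band and top disc; 0.09 kg more or less. This point is its centre, 20 mm above its foot; z is its long axis, x and y are square to its flats. A sound one already in a pocket at the start (or absent)
- spare_1_mid (a point): square test specimen of smooth ground steel, 32 x 32 mm and 40 mm tall, upright, blue band and top disc; 0.09 kg more or less. This point is its centre, 20 mm above its foot; z is its long axis, x and y are square to its flats. A spare standing on the bench to the right of the magazine
- spare_2_mid (a point): square test specimen of smooth ground steel, 32 x 32 mm and 40 mm tall, upright, blue band and top disc; 0.09 kg more or less. This point is its centre, 20 mm above its foot; z is its long axis, x and y are square to its flats. A spare standing on the bench to the right of the magazine
- spare_3_mid (a point): square test specimen of smooth ground steel, 32 x 32 mm and 40 mm tall, upright, blue band and top disc; 0.09 kg more or less. This point is its centre, 20 mm above its foot; z is its long axis, x and y are square to its flats. A spare standing on the bench to the right of the magazine
- spare_4_mid (a point): square test specimen of smooth ground steel, 32 x 32 mm and 40 mm tall, upright, blue band and top disc; 0.09 kg more or less. This point is its centre, 20 mm above its foot; z is its long axis, x and y are square to its flats. A spare standing on the bench to the right of the magazine
- spent_bin_in (a point): centre of the inner floor of the square red bin for spent specimens, 90 x 90 mm outside, walls 3 mm thick and 26 mm high, floor 3 mm above the bench; fixed; its x and y run along its sides
- vial_mid (a point): small white vial with a blue cap, 22 mm across, 53 mm tall, standing on the bench; a bystander
- brass_weight: brass check weight, 24 mm across, 40 mm tall; a bystander
- marker: red and white marker, 130 mm long, lying on the bench along its y in front of the magazine; a bystander
There are look-alikes about, which are no part of the job. What is shaped like the part that bears spare_4_mid but pink is not meant.

How it is judged:
On the way, in this order (a step that is already met when the one before it is completed fails the run):
1. the guard stands open on its own, the gripper off it (value of joint guard above 1.85 rad and contact force between the fingers and guard below 0.2 N), for 0.5 s.
2. with the guard open, the red-banded specimen is put in the bin (x of spent_mid in the frame of spent_bin_in between -0.042 and 0.042 m and y of spent_mid in the frame of spent_bin_in between -0.042 and 0.042 m and z of spent_mid in the frame of spent_bin_in below 0.04 m and value of joint guard above 1.7 rad), for 0.3 s.
At the end, for the whole second after the job is handed in: Every one of the five pockets holds an upright sound or spare specimen fully home (its centre within 6 mm of where it lies when fully home); the spent specimen is inside the red bin; the guard is closed (within 0.06 rad) (distance between any of spare_1_mid, spare_2_mid, spare_3_mid, spare_4_mid, seated_1_mid, seated_2_mid, seated_3_mid, seated_4_mid and pocket_1 below 0.006 m and distance between any of spare_1_mid, spare_2_mid, spare_3_mid, spare_4_mid, seated_1_mid, seated_2_mid, seated_3_mid, seated_4_mid and pocket_2 below 0.006 m and distance between any of spare_1_mid, spare_2_mid, spare_3_mid, spare_4_mid, seated_1_mid, seated_2_mid, seated_3_mid, seated_4_mid and pocket_3 below 0.006 m and distance between any of spare_1_mid, spare_2_mid, spare_3_mid, spare_4_mid, seated_1_mid, seated_2_mid, seated_3_mid, seated_4_mid and pocket_4 below 0.006 m and distance between any of spare_1_mid, spare_2_mid, spare_3_mid, spare_4_mid, seated_1_mid, seated_2_mid, seated_3_mid, seated_4_mid and pocket_5 below 0.006 m and x of spent_mid in the frame of spent_bin_in between -0.042 and 0.042 m and y of spent_mid in the frame of spent_bin_in between -0.042 and 0.042 m and z of spent_mid in the frame of spent_bin_in below 0.04 m and value of joint guard below 0.06 rad); the robot touches nothing.
It fails at once if a sound specimen that was already in a pocket is taken out or shifted by more than 25 mm (distance of any of seated_1_mid, seated_2_mid, seated_3_mid, seated_4_mid from where it was at the start of the episode above 0.025 m).
It fails at once if a bystander is moved more than 40 mm or the vial is knocked over (distance of any of vial_mid, brass_weight, marker from where it was at the start of the episode above 0.04 m or angle between vial_mid's own z axis and vertical above 0.6 rad).
Of seated_1, seated_2, seated_3, seated_4 only 1 to 2 are there at a start; the rules pass over those that are not, and their reading is None.
At some moment in a run one of spare_1, spare_2, spare_3, spare_4 may be knocked a few centimetres aside while the robot is not near it.
It also fails if it takes over 210 s, if anything falls off the work surface, if the arm or the gripper's body presses on something with over 40 N, if the wrist force passes 120 N, or if a joint passes its speed limit or range.

## Working session

There is one attempt and no reset: what is moved stays moved. The work goes in short steps, Python scripts to look and compute and a tool call to move; the robot and the scene stay as the last step left them, time stands still between calls to the robot, and variables do not carry over. Pictures are saved under pics/ and viewed, at most 14 in all, crops included, and the job is handed in when it is done.

Besides the shell and the picture viewer there is one more tool, called after "Emit:" as name(argument=value, ...) on one line, values as JSON. servo_tool: Moves the arm, as the interface text tells. Its arguments: {"type":"object","properties":{"series":{"type":"array"},"grip_force":{"type":"number"}},"required":["series"]}

```bash
mkdir -p pics; cat > h.py <<'E'
import numpy as np,cv2
from scipy.spatial.transform import Rotation as R
from plant import *
def campose(n):
    i=camera_info(n)
    if n=='wrist':
        s=get_state();T=np.eye(4);T[:3,:3]=R.from_euler('xyz',s['ee_rot']).as_matrix();T[:3,3]=s['eef_pos']
        return i,T@np.array(i['tool_from_camera'])
    o=np.array(i['orientation']);T=np.eye(4)
    T[:3,:3]=o if o.shape==(3,3) else R.from_euler('xyz',o).as_matrix()
    T[:3,3]=i['position'];return i,T
def shot(n,f=None):
    i,T=campose(n);p,d=read_camera(n)
    if f: cv2.imwrite('pics/'+f,p[:,:,::-1])
    return p,d,i,T
def topz(uv,z,i,T):
    uv=np.array(uv,float).reshape(-1,1,2)
    n=cv2.undistortPoints(uv,np.array(i['mtx']),np.array(i['dist_coeffs'])).reshape(-1,2)
    r=np.c_[n,np.ones(len(n))]@T[:3,:3].T
    return T[:3,3]+r*((z-T[2,3])/r[:,2])[:,None]
def cloud(d,i,T):
    v,u=np.mgrid[:480,:640];uv=np.c_[u.ravel(),v.ravel()].astype(float)
    n=cv2.undistortPoints(uv.reshape(-1,1,2),np.array(i['mtx']),np.array(i['dist_coeffs'])).reshape(-1,2)
    P=np.c_[n,np.ones(len(n))]*d.reshape(-1,1)
    return (P@T[:3,:3].T+T[:3,3]).reshape(480,640,3)
E
python3 - <<'E'
from h import *
print(pinch_z if not callable(pinch_z) else pinch_z());print(get_state())
for n in('scene','top'):
    p,d,i,T=shot(n,n+'0.png');print(n,i)
print(camera_info('wrist'))
E
```

```text
0.0187
{'clock': 0.0, 'joints': array([ 1.19650246,  0.5920855 ,  0.04832527,  1.60982682, -0.03333135,
        0.94267611, -0.03370042]), 'qvel': array([-0.00035492,  0.00091147, -0.00133176, -0.00015576,  0.0006528 ,
       -0.00074253,  0.00155507]), 'effort': array([-5.83654783e-04, -5.48687732e+01,  1.54658396e+00, -1.98122406e+01,
        9.45030508e-03,  8.77894519e-03,  4.42007604e-06]), 'eef_pos': array([ 0.20068312, -0.69582   ,  0.23016414]), 'ee_rot': array([-3.13940554e+00,  1.11682951e-04,  2.80834422e-01]), 'force': array([ 0.2439529 ,  0.42364679, -0.4927371 ]), 'ft_torque': array([-0.0042719 ,  0.0393768 ,  0.00902487]), 'grasp_force': 0.0, 'opening': 0.08513630904235582}
scene {'mtx': array([[600.51946699,   0.        , 318.65986453],
       [  0.        , 600.51946699, 240.68716287],
       [  0.        ,   0.        ,   1.        ]]), 'dist_coeffs': array([-0.14054942,  0.        ,  0.        ,  0.        ,  0.        ]), 'position': array([-0.10708192,  0.64489514,  0.69993413]), 'orientation': array([-2.12805853, -0.02068887, -2.50990369])}
top {'mtx': array([[4
[... 283 characters left out ...]
28480636]), 'orientation': array([-3.03993127e+00, -9.09409448e-04, -1.55739487e+00])}
{'mtx': array([[340.28154391,   0.        , 317.52517844],
       [  0.        , 340.28154391, 237.87020317],
       [  0.        ,   0.        ,   1.        ]]), 'dist_coeffs': array([-0.03197765,  0.        ,  0.        ,  0.        ,  0.        ]), 'tool_from_camera': array([[ 3.65106615e-04, -9.56314461e-01, -2.92339732e-01,
         7.46634888e-02],
       [ 9.99999868e-01,  2.43281308e-04,  4.53079479e-04,
        -8.91539263e-04],
       [-3.62165665e-04, -2.92339859e-01,  9.56314423e-01,
        -1.40738336e-01],
       [ 0.00000000e+00,  0.00000000e+00,  0.00000000e+00,
         1.00000000e+00]])}
```

View pics/top0.png

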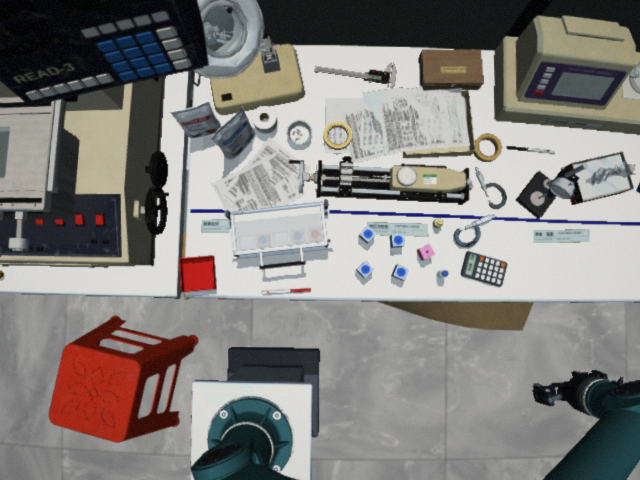

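View pics/scene0.png

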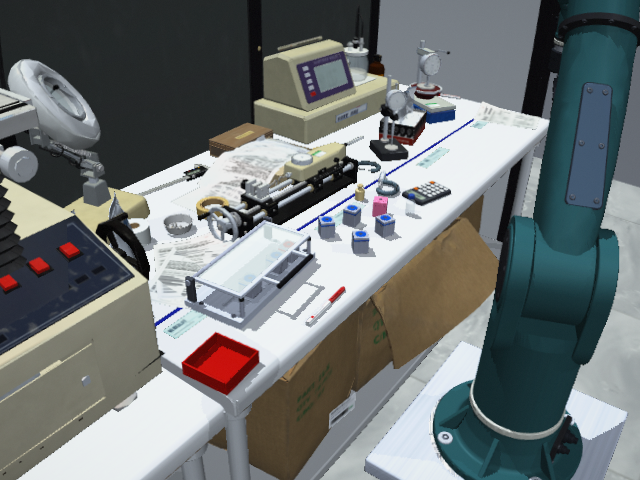

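```bash
python3 - <<'E'
from h import *
p,d,i,T=shot('top')
C=cloud(d,i,T)
def med(m,k=None):
    q=C[m&(d>0)]; return q
for t in['magazine','lift_bar','spare_1_mid','spent_mid','spent_bin_in','vial_mid','brass_weight','marker','guard']:
    try:
        for r in silhouettes(t,'top')[:12]:
            m=np.array(r['mask']);q=C[m&(d>0)]
            rect=cv2.minAreaRect(np.argwhere(m)[:,::-1].astype(np.float32))
            print(t,round(r['p'],2),np.round(r['box']).astype(int),np.round(np.median(q,0),3),'zmax',np.round(np.percentile(q[:,2],95),3),np.round(rect[1],1),round(rect[2],1),p[m].mean(0).astype(int))
    except Exception as e: print(t,e)
E
```

```text
magazine 0.76 [279 235 108  71] [ 0.549 -0.075  0.061] zmax 0.066 [ 61.6 103.9] 83.7 [187 190 192]
lift_bar 0.63 [278 237  93  66] [ 0.552 -0.07   0.061] zmax 0.066 [60.8 93.9] 83.8 [193 196 197]
spare_1_mid 0.69 [362 268  20  19] [ 0.454 -0.292  0.038] zmax 0.043 [12.  12.7] 45.0 [119 144 195]
spent_bin_in 0.68 [198 273  37  37] [0.438 0.15  0.003] zmax 0.024 [33.8 35.4] 85.2 [161  30  27]
vial_mid 0.49 [278 236 105  66] [ 0.548 -0.073  0.061] zmax 0.066 [ 61.2 102.5] 84.2 [187 190 192]
vial_mid 0.38 [441 272  16   9] [ 0.443 -0.494  0.039] zmax 0.055 [6. 9.] 90.0 [103 118 150]
marker 0.69 [284 293  48  12] [ 0.395 -0.086  0.007] zmax 0.013 [ 4.  48.2] 86.8 [178 144 144]
guard 0.95 [280 236  94  64] [ 0.551 -0.07   0.061] zmax 0.066 [60.9 95.6] 83.9 [192 195 196]
guard 0.45 [370 236  14  16] [ 0.544 -0.3    0.039] zmax 0.042 [12.  13.4] 45.0 [113 140 191]
guard 0.22 [278 234 109  78] [ 0.548 -0.072  0.061] zmax 0.066 [ 62.2 103.9] 84.2 [186 189 191]
```

Top: the guard is around (280,236) with its bar near (282,266). A red disc shows through the guard at about (315,232) and blue ones near (263,240). Spares are at (367,236), (397,241), (364,270) and (400,272), with the pink look-alike at (425,252), brass at (438,223), vial at (443,273) and bin at (198,273).

```bash
cat >> h.py <<'E'
def tops(p,d,i,T,zlo=.030,zhi=.050,box=(.35,.65,-.6,.25)):
    C=cloud(d,i,T);x,y,z=C[...,0],C[...,1],C[...,2]
    m=((d>0)&(z>zlo)&(z<zhi)&(x>box[0])&(x<box[1])&(y>box[2])&(y<box[3])).astype(np.uint8)
    n,l,s,c=cv2.connectedComponentsWithStats(m,connectivity=4);o=[]
    for k in range(1,n):
        if s[k,4]<15: continue
        q=C[l==k];r=cv2.minAreaRect((q[:,:2]*1000).astype(np.float32))
        o.append((np.round(r[0],1),np.round(r[1],1),round(r[2],1),round(float(np.median(q[:,2]))*1000,1),p[l==k].mean(0).astype(int),np.round(c[k])))
    return o
E
python3 - <<'E'
from h import *
p,d,i,T=shot('top')
for o in tops(p,d,i,T): print(*o)
C=cloud(d,i,T);x,y,z=C[...,0],C[...,1],C[...,2]
# bar
m=(d>0)&(p.max(2)<90)&(z>.045)&(z<.08)&(x>.42)&(x<.6)&(y<.1)&(y>-.22)
q=C[m];v,u=np.nonzero(m)
print('dark',m.sum())
m2=m&(x<.5);q=C[m2];r=cv2.minAreaRect((q[:,:2]*1000).astype(np.float32));print('bar',r,np.median(q[:,2]),np.argwhere(m2)[:,::-1].min(0),np.argwhere(m2)[:,::-1].max(0))
# guard plate
r=silhouettes('guard','top')[0];M=r['mask']&(d>0)&(z>.05)&(z<.075);q=C[M];print('guard',cv2.minAreaRect((q[:,:2]*1000).astype(np.float32)))
cv2.imwrite('pics/t1.png',cv2.resize(p[190:310,170:470,::-1],(800,320),interpolation=cv2.INTER_CUBIC))
E
```

```text
[ 582.1 -491.6] [14.3 14.1] 16.7 38.0 [183 175 132] [439. 222.]
[ 546.4 -300.8] [32.  32.2] 49.4 39.3 [122 149 201] [367. 234.]
[ 531.  -380.2] [32.3 32.6] 8.2 38.7 [116 143 195] [397. 240.]
[ 501.7 -457.7] [31.9 33.8] 23.6 39.2 [205 145 185] [427. 252.]
[ 453.7 -294.7] [32.4 31.9] 43.6 38.8 [122 149 200] [365. 269.]
[ 447.2 -387.9] [32.2 32.2] 66.0 38.7 [117 143 195] [400. 272.]
[ 444.3 -496.9] [19.4 15.8] 6.7 36.1 [136 145 156] [441. 274.]
dark 170
bar ((464.03369140625, -47.10264587402344), (179.15615844726562, 27.849803924560547), 85.69883728027344) 0.0628216208160679 [235 255] [304 268]
guard ((534.1395874023438, -71.37071228027344), (157.50442504882812, 242.02586364746094), 6.983778953552246)
```

View pics/t1.png

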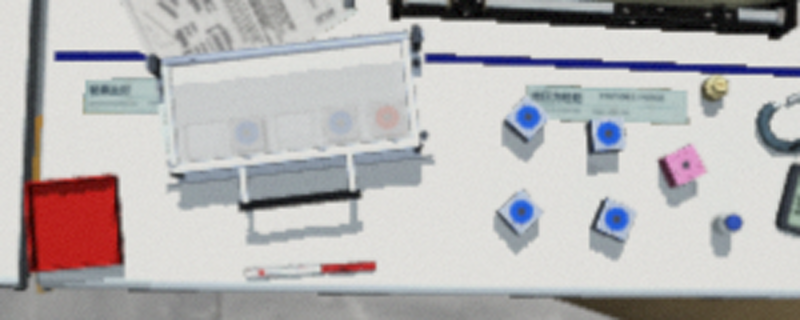

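Crop: there are five pockets. 1 is empty, 2 blue, 3 empty, 4 blue and 5 red, so three spares are needed. The bar runs (240,204) to (358,193) in the crop, at a yaw of about 7°.

Emit:
servo_tool(series=[1.5,3.6,0,0,0,4.75,8.5,1.5,3.6,0,0,0,4.75,8.5,1.5,3.6,0,0,0,4.75,8.5,1.5,3.6,0,0,0,4.75,8.5,1.5,3.6,0,0,0,4.75,8.5,1.5,3.6,0,0,0,4.75,8.5,1.5,3.6,0,0,0,4.75,8.5,1.5,3.6,0,0,0,4.75,8.5,1.5,3.6,0,0,0,4.75,8.5], grip_force=40)

```text
clock: 1.45
eef_pos: [0.3364, -0.371, 0.2317]
ee_rot: [3.141, 0.0, 1.031]
force: [1.2, -1.9, 0.0]
opening: 0.0852
grasp_force: 0.0
```

Emit:
servo_tool(series=[1.55,3.6,0,0,0,4.75,8.5,1.55,3.6,0,0,0,4.75,8.5,1.55,3.6,0,0,0,4.75,8.5,1.55,3.6,0,0,0,4.75,8.5,1.55,3.6,0,0,0,4.75,3.5,1.55,3.6,0,0,0,4.75,3.5,1.55,3.6,0,0,0,4.75,3.5,1.55,3.6,0,0,0,4.75,3.5,0,0,0,0,0,0,3.5,0,0,0,0,0,0,3.5])

```text
clock: 2.28
eef_pos: [0.4612, -0.0821, 0.2318]
ee_rot: [3.14, -0.0, 1.696]
force: [-0.0, -0.8, 0.2]
opening: 0.0351
grasp_force: 0.0
```

```bash
python3 - <<'E'
from h import *
s=get_state();print(s['eef_pos'],s['ee_rot'],s['joints'],s['opening'],s['clock'])
p,d,i,T=shot('wrist','w1.png')
C=cloud(d,i,T);x,y,z=C[...,0],C[...,1],C[...,2]
m=(d>0)&(p.max(2)<80)&(z>.05)&(z<.075)&(x>.42)&(x<.5)&(y>-.15)&(y<-.01)
q=C[m][:,:2]*1000;print(m.sum(),cv2.minAreaRect(q.astype(np.float32)),np.median(C[m][:,2]))
M=(d>0)&(z>.054)&(z<.075)&(x>.42)&(x<.66)&(y>-.23)&(y<.09);print(cv2.minAreaRect((C[M][:,:2]*1000).astype(np.float32)))
E
```

```text
[ 0.46118091 -0.0821453   0.23177552] [ 3.14001897e+00 -4.30202954e-04  1.69550940e+00] [ 0.45912437  0.29834889 -0.46321505  2.155795    0.19825863  0.72561563
 -0.01053863] 0.035145383928948684 2.2833
923 ((460.2984619140625, -79.52642822265625), (7.126307487487793, 115.12004852294922), 6.791851997375488) 0.062433239077020364
((550.6336669921875, -85.3023681640625), (195.5609893798828, 288.8848571777344), 14.206665992736816)
```

View pics/w1.png

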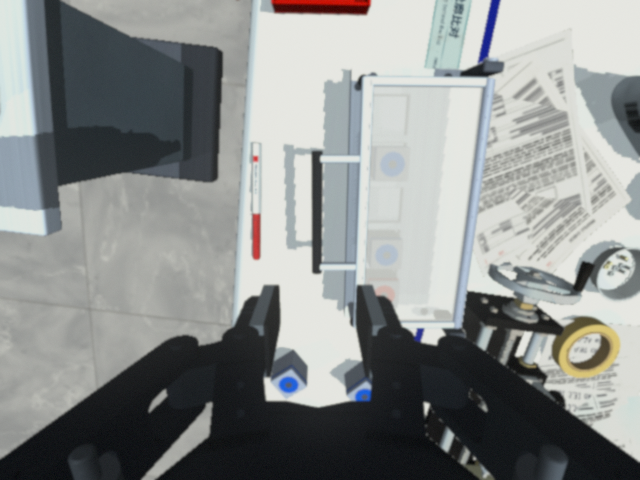

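Wrist view: the bar spans (317,150) to (317,272) and lies between the fingers in x. The measurement (460.3,-79.5, 6.8°) agrees with the top camera.

Emit:
servo_tool(series=[-0.1,0.25,-3.8,0,0,0,3.5,0,0,-3.8,0,0,0,3.5,0,0,-3.8,0,0,0,3.5,0,0,-3.8,0,0,0,3.5,0,0,-3.8,0,0,0,3.5,0,0,0,0,0,0,3.5,0,0,0,0,0,0,0.8,0,0,0,0,0,0,0.8,0,0,0,0,0,0,0.8,0,0,0,0,0,0,0.8], grip_force=30)

```text
clock: 3.17
eef_pos: [0.461, -0.083, 0.0438]
ee_rot: [3.136, 0.002, 1.689]
force: [1.6, -1.3, -1.8]
opening: 0.0087
grasp_force: 29.2
```

```bash
python3 - <<'E'
from h import *
s=get_state();print(s['eef_pos'],s['ee_rot'],s['force'],s['opening'],s['grasp_force'])
# arc plan
a=np.radians(np.r_[0:118:7][:18]);a=np.linspace(0,np.radians(118),25)
ux=np.array([np.cos(np.radians(6.9)),np.sin(np.radians(6.9))])
X=-147*np.cos(a);Z=147*np.sin(a)
D=np.c_[np.diff(X)[:,None]*ux,np.diff(Z)]/10
for r in np.round(D,2): print(list(r))
E
```

```text
[ 0.46098492 -0.08303143  0.04383306] [3.13592016e+00 1.57437704e-03 1.68890874e+00] [ 1.59033653 -1.3313605  -1.83196306] 0.008681678340537794 29.195823669433594
[np.float64(0.05), np.float64(0.01), np.float64(1.26)]
[np.float64(0.16), np.float64(0.02), np.float64(1.25)]
[np.float64(0.27), np.float64(0.03), np.float64(1.23)]
[np.float64(0.37), np.float64(0.04), np.float64(1.2)]
[np.float64(0.47), np.float64(0.06), np.float64(1.17)]
[np.float64(0.57), np.float64(0.07), np.float64(1.12)]
[np.float64(0.66), np.float64(0.08), np.float64(1.07)]
[np.float64(0.75), np.float64(0.09), np.float64(1.01)]
[np.float64(0.83), np.float64(0.1), np.float64(0.94)]
[np.float64(0.91), np.float64(0.11), np.float64(0.86)]
[np.float64(0.98), np.float64(0.12), np.float64(0.78)]
[np.float64(1.04), np.float64(0.13), np.float64(0.7)]
[np.float64(1.1), np.float64(0.13), np.float64(0.6)]
[np.float64(1.15), np.float64(0.14), np.float64(0.51)]
[np.float64(1.19), np.float64(0.14), np.float64(0.4)]
[np.float64(1.22), np.float64(0.15), np.float64(0.3)]
[np.float64(1.24), np.float64(0.15), np.float64(0.19)]
[np.float64(1.25), np.float64(0.15), np.float64(0.09)]
[np.float64(1.25), np.float64(0.15), np.float64(-0.02)]
[np.float64(1.25), np.float64(0.15), np.float64(-0.13)]
[np.float64(1.23), np.float64(0.15), np.float64(-0.24)]
[np.float64(1.21), np.float64(0.15), np.float64(-0.34)]
[np.float64(1.17), np.float64(0.14), np.float64(-0.44)]
[np.float64(1.13), np.float64(0.14), np.float64(-0.54)]
```

Emit:
servo_tool(series=[0.05,0.01,1.26,0,0,0,0.5,0.16,0.02,1.25,0,0,0,0.5,0.27,0.03,1.23,0,0,0,0.5,0.37,0.04,1.2,0,0,0,0.5,0.47,0.06,1.17,0,0,0,0.5,0.57,0.07,1.12,0,0,0,0.5])

```text
clock: 3.67
eef_pos: [0.4795, -0.0807, 0.1164]
ee_rot: [3.136, 0.002, 1.689]
force: [3.8, -1.7, -6.2]
opening: 0.0087
grasp_force: 29.1
```

Emit:
servo_tool(series=[0.66,0.08,1.07,0,0,0,0.5,0.75,0.09,1.01,0,0,0,0.5,0.83,0.1,0.94,0,0,0,0.5,0.91,0.11,0.86,0,0,0,0.5,0.98,0.12,0.78,0,0,0,0.5,1.04,0.13,0.7,0,0,0,0.5])

```text
clock: 4.17
eef_pos: [0.5259, -0.075, 0.1692]
ee_rot: [-3.136, 0.002, 1.689]
force: [-3.8, -2.1, 1.5]
opening: 0.0085
grasp_force: 29.3
```

Emit:
servo_tool(series=[1.1,0.13,0.6,0,0,0,0.5,1.15,0.14,0.51,0,0,0,0.5,1.19,0.14,0.4,0,0,0,0.5,1.22,0.15,0.3,0,0,0,0.5,1.24,0.15,0.19,0,0,0,0.5,1.25,0.15,0.09,0,0,0,0.5])

```text
clock: 4.67
eef_pos: [0.6003, -0.0659, 0.1916]
ee_rot: [3.141, 0.002, 1.689]
force: [-1.8, -1.1, 4.2]
opening: 0.0088
grasp_force: 31.3
```

Emit:
servo_tool(series=[1.25,0.15,-0.02,0,0,0,0.5,1.25,0.15,-0.13,0,0,0,0.5,1.23,0.15,-0.24,0,0,0,0.5,1.21,0.15,-0.34,0,0,0,0.5,1.17,0.14,-0.44,0,0,0,0.5,1.13,0.14,-0.54,0,0,0,0.5,0,0,0,0,0,0,0.5])

```text
clock: 5.25
eef_pos: [0.676, -0.0565, 0.1717]
ee_rot: [3.138, 0.001, 1.69]
force: [0.8, -1.1, 2.7]
opening: 0.0088
grasp_force: 32.9
```

Emit:
servo_tool(series=[0,0,0,0,0,0,4.0,0,0,0,0,0,0,4.0,0,0,0,0,0,0,4.0,0,0,3,0,0,0,4.0,0,0,4,0,0,0,4.0,0,0,4,0,0,0,4.0,-3.6,-1.8,0,0,0,0,6,-3.6,-1.8,0,0,0,0,6,-3.6,-1.8,0,0,0,0,6,-3.6,-1.8,0,0,0,0,6,0,0,0,0,0,0,6,0,0,0,0,0,0,6])

```text
clock: 6.25
eef_pos: [0.5262, -0.1297, 0.2809]
ee_rot: [-3.139, 0.001, 1.686]
force: [1.8, 1.2, -0.1]
opening: 0.0595
grasp_force: 0.0
```

```bash
python3 - <<'E'
from h import *
s=get_state();print(s['eef_pos'],s['ee_rot'],s['opening'],s['clock'])
p,d,i,T=shot('wrist','w2.png')
for o in tops(p,d,i,T,.033,.052,(.4,.65,-.6,.15)): print(*o)
p,d,i,T=shot('top')
for o in tops(p,d,i,T): print(*o)
E
```

```text
[ 0.5261955  -0.12974384  0.28085483] [-3.13926028e+00  1.12193281e-03  1.68647217e+00] 0.0595434242837868 6.25
[585.8  62.3] [ 6.3 13. ] 58.0 44.1 [41 44 47] [400.  20.]
[486.2  39.4] [7.5 2.8] 12.6 41.2 [79 84 89] [298.  33.]
[526.7 -25.1] [31.6 32.8] 6.4 42.4 [121 152 204] [330. 105.]
[ 537.2 -115.7] [31.8 32.3] 6.9 42.2 [118 146 197] [329. 191.]
[ 543.3 -161. ] [31.5 32. ] 6.3 42.2 [170 126 136] [329. 230.]
[ 514.1 -188.5] [7.2 3.5] 6.6 41.1 [ 98 104 107] [302. 250.]
[ 615.2 -187.2] [10.9  5.8] 52.4 43.6 [69 73 74] [387. 259.]
[ 647.1 -224.4] [9.4 2.3] 70.3 45.1 [41 43 42] [408. 291.]
[ 467.3 -290.3] [15.1 30.3] 4.6 38.0 [123 142 178] [256. 321.]
[ 546.  -299.4] [32.7 32.6] 49.2 38.3 [116 140 187] [318. 332.]
[ 452.4 -387.8] [32.6 21.8] 72.1 38.3 [103 130 180] [244. 380.]
[ 531.3 -378.8] [31.6 33.3] 5.6 38.3 [114 140 187] [300. 381.]
[ 647.6 -373.2] [44.3  8.8] 75.8 48.8 [62 64 61] [384. 395.]
[ 639.1 -480.2] [31.5  3.3] 86.0 44.0 [19 19 19] [435. 200.]
[ 638.2 -556.4] [12.6  6.7] 55.5 37.5 [38 39 41] [463. 201.]
[ 582.3 -490.7] [15.1 13.1] 30.5 39.2 [203 197 152] [439. 221.]
[ 546.5 -300.9] [31.9 32.6] 49.6 39.1 [133 162 215] [367. 234.]
[ 543.9 -171. ] [31.6 15.5] 7.6 42.6 [179 133 143] [318. 234.]
[ 531.2 -380. ] [32.3 32.1] 6.5 39.0 [127 156 210] [397. 240.]
[ 501.4 -456.9] [31.9 33.7] 23.6 38.8 [217 158 199] [427. 252.]
[ 453.4 -294.7] [32.9 32. ] 44.1 38.9 [134 162 214] [365. 269.]
[ 447.1 -387.8] [33.  31.8] 67.0 39.3 [128 156 210] [400. 272.]
[ 444.3 -497.7] [19.5 14.8] 7.8 35.5 [153 163 172] [441. 274.]
```

View pics/w2.png

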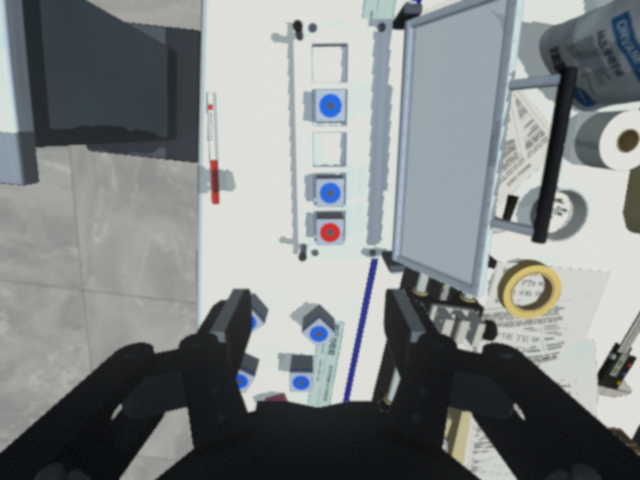

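The guard stands open. Pockets 1 (330,62) and 3 (329,149) are empty, blue sits at (330,105) and (330,192), and red at (330,232).

Emit:
servo_tool(series=[1.7,-3.1,0,0,0,0,6,0,0,-3.75,0,0,0,6,0,0,-3.75,0,0,0,6,0,0,-3.75,0,0,0,6,0,0,-3.75,0,0,0,6,0,0,-3.75,0,0,0,6,0,0,-3.75,0,0,0,6,0,0,-3.7,0,0,0,6,0,0,0,0,0,0,6,0,0,0,0,0,0,2.5,0,0,0,0,0,0,2.5,0,0,0,0,0,0,2.5], grip_force=50)

```text
clock: 7.35
eef_pos: [0.5458, -0.1586, 0.0202]
ee_rot: [-3.14, 0.0, 1.691]
force: [-1.7, 0.6, -1.9]
opening: 0.0311
grasp_force: 49.9
```

Emit:
servo_tool(series=[0,0,0,0,0,0,2.5,0,0,0,0,0,0,2.5,0,0,2,0,0,0,2.5,0,0,3.5,0,0,0,2.5,0,0,3.5,0,0,0,2.5,0,0,3,0,0,0,2.5])

```text
clock: 7.85
eef_pos: [0.5476, -0.1593, 0.1419]
ee_rot: [3.138, 0.001, 1.69]
force: [-0.3, 0.2, -0.7]
opening: 0.0311
grasp_force: 50.0
```

```bash
python3 - <<'E'
from h import *
s=get_state();print(s['eef_pos'],s['ee_rot'],s['opening'],s['grasp_force'],s['clock'],s['joints'])
p,d,i,T=shot('top');r=silhouettes('spent_bin_in','top')
C=cloud(d,i,T);q=C[r[0]['mask']&(d>0)]
print(len(r),cv2.minAreaRect((q[q[:,2]>.018][:,:2]*1000).astype(np.float32)),np.median(q[q[:,2]<.008],0))
E
```

```text
[ 0.54763725 -0.15929652  0.14193482] [3.13784323e+00 9.45696254e-04 1.69004877e+00] 0.031107488413455307 50.0319904088974 7.85 [ 4.84177710e-01  5.42845129e-01 -3.84659190e-01  2.02067654e+00
  3.33282229e-01  6.33852195e-01 -1.50587652e-03]
1 ((436.5022888183594, 147.78900146484375), (90.01070404052734, 91.03093719482422), 6.203434467315674) [0.43838414 0.14995326 0.00171614]
```

Emit:
servo_tool(series=[-1.38,3.85,0,0,0,0,2.5,-1.38,3.85,0,0,0,0,2.5,-1.38,3.85,0,0,0,0,2.5,-1.38,3.85,0,0,0,0,2.5,-1.38,3.85,0,0,0,0,2.5,-1.38,3.85,0,0,0,0,2.5,-1.38,3.85,0,0,0,0,2.5,-1.38,3.85,0,0,0,0,2.5,0,0,-2,0,0,0,2.5,0,0,0,0,0,0,2.5])

```text
clock: 8.78
eef_pos: [0.4343, 0.1518, 0.1179]
ee_rot: [-3.14, -0.001, 1.697]
force: [-0.1, -1.3, -1.3]
opening: 0.0313
grasp_force: 50.1
```

Emit:
servo_tool(series=[0.2,-0.2,-3.2,0,0,0,2.5,0,0,-3.2,0,0,0,2.5,0,0,-2.9,0,0,0,2.5,0,0,0,0,0,0,2.5,0,0,0,0,0,0,4.5,0,0,0,0,0,0,4.5,0,0,0,0,0,0,4.5,0,0,3.5,0,0,0,4.5,0,0,4,0,0,0,4.5,0,0,4,0,0,0,6])

```text
clock: 9.62
eef_pos: [0.4376, 0.1464, 0.1435]
ee_rot: [-3.142, 0.0, 1.69]
force: [1.0, -0.2, -0.7]
opening: 0.0559
grasp_force: 0.0
```

Emit:
servo_tool(series=[0.9,-4,0.3,0,0,0,6,0.9,-4,0.3,0,0,0,6,0.9,-4,0.3,0,0,0,6,0.9,-4,0.3,0,0,0,6,0.9,-4,0.3,0,0,0,6,0.9,-4,0.3,0,0,0,6,0.8,-4,0,0,0,0,6,0.8,-4,0,0,0,0,6,0.8,-4,0,0,0,0,6,0.8,-4,0,0,0,0,6,0,0,0,0,0,0,6,0,0,0,0,0,0,6])

```text
clock: 10.62
eef_pos: [0.5238, -0.2575, 0.1609]
ee_rot: [3.139, 0.003, 1.683]
force: [0.4, 0.2, -0.2]
opening: 0.0602
grasp_force: 0.0
```

```bash
python3 - <<'E'
from h import *
s=get_state();print(s['eef_pos'],s['ee_rot'],s['opening'],s['clock'])
p,d,i,T=shot('top','t3.png')
for o in tops(p,d,i,T,.025): print(*o)
p,d,i,T=shot('wrist','w3.png')
for o in tops(p,d,i,T,.033,.052,(.4,.65,-.6,.2)): print(*o)
E
```

```text
[ 0.52379471 -0.25747634  0.16086092] [3.13917356e+00 2.85751618e-03 1.68277060e+00] 0.0602081562414535 10.6167
[ 638.1 -556.2] [13.3  6. ] 51.7 36.3 [46 47 47] [463. 201.]
[ 580.6 -490.4] [18.8 22.3] 2.0 34.6 [196 190 149] [438. 222.]
[ 537.9 -117.5] [32.5 31.6] 7.2 42.8 [132 161 213] [297. 236.]
[526.5 -25.8] [32.7 32.5] 6.5 42.9 [130 158 210] [262. 240.]
[ 531.4 -382.1] [32.1 28.8] 7.2 39.1 [120 153 213] [399. 240.]
[ 501.3 -456.6] [32.  33.3] 23.3 39.1 [215 157 198] [426. 252.]
[ 447.7 -387.9] [33.1 31.5] 60.7 39.1 [120 151 211] [402. 272.]
[437.3 138.8] [31.5 34.9] 1.7 41.3 [168 115 126] [199. 273.]
[ 443.4 -496.4] [21.1 16.1] 8.0 35.2 [145 155 168] [441. 274.]
[ 537.5 -116.7] [32.1 32.4] 7.2 42.3 [112 147 202] [360.  44.]
[ 618.9 -186.5] [17.7  8.1] 40.9 43.0 [56 59 60] [448. 163.]
[ 646.4 -237.3] [34.5  4.1] 85.1 45.0 [27 28 27] [474. 230.]
[ 452.8 -293.6] [33.3 32.3] 42.5 38.2 [116 143 193] [228. 265.]
[ 545.8 -299.4] [32.1 32.5] 49.4 38.3 [116 143 193] [337. 284.]
[ 530.9 -378.9] [32.  33.3] 5.2 38.4 [115 141 189] [309. 360.]
```

View pics/w3.png

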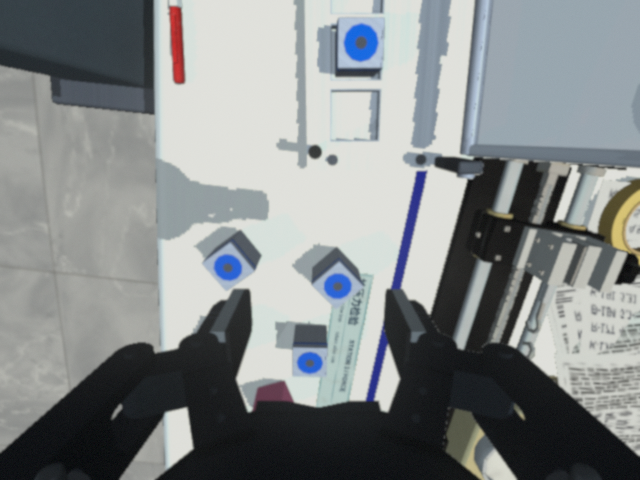

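Wrist view: pocket 5 is empty around (355,115). Spares are at (228,267), (337,286) and (310,362), and spent is in the bin. B (square to the magazine) goes first.

Emit:
servo_tool(series=[0.25,-4.05,0,0,0,0,6,0.25,-4.05,0,0,0,0,6,0.25,-4.05,0,0,0,0,6,0,0,-3.6,0,0,0,6,0,0,-3.6,0,0,0,6,0,0,-3.6,0,0,0,6,0,0,0,0,0,0,6,0,0,0,0,0,0,6])

```text
clock: 11.38
eef_pos: [0.5306, -0.3716, 0.0503]
ee_rot: [-3.139, -0.003, 1.693]
force: [-0.8, -0.0, 0.6]
opening: 0.0597
grasp_force: 0.0
```

Emit:
servo_tool(series=[0.05,-0.8,0,0,0,0,6,0,0,-1.7,0,0,0,6,0,0,-1.7,0,0,0,6,0,0,0,0,0,0,6,0,0,0,0,0,0,2.5,0,0,0,0,0,0,2.5,0,0,0,0,0,0,2.5,0,0,0,0,0,0,2.5])

```text
clock: 12.05
eef_pos: [0.5338, -0.3835, 0.0196]
ee_rot: [3.138, 0.003, 1.69]
force: [-0.6, -0.5, 6.8]
opening: 0.0309
grasp_force: 51.1
```

Emit:
servo_tool(series=[0,0,3,0,0,0,2.5,0,0,4,0,0,0,2.5,0,0,4,0,0,0,2.5,0,3.9,0,0,0,0,2.5,0,3.9,0,0,0,0,2.5,0,3.9,0,0,0,0,2.5,0.2,3.9,0,0,0,0,2.5,0.2,3.9,0,0,0,0,2.5,0.2,1.9,0,0,0,0,2.5,0.2,0,0,0,0,0,2.5,0,0,0,0,0,0,2.5,0,0,0,0,0,0,2.5])

```text
clock: 13.05
eef_pos: [0.5402, -0.1697, 0.1275]
ee_rot: [3.141, 0.001, 1.69]
force: [-0.4, -0.6, -1.6]
opening: 0.031
grasp_force: 50.1
```

```bash
python3 - <<'E'
from h import *
s=get_state();print(s['eef_pos'],s['ee_rot'],s['opening'],s['grasp_force'],s['clock'])
p,d,i,T=shot('wrist','w4.png')
for o in tops(p,d,i,T,.033,.052,(.4,.65,-.6,.2)): print(*o)
C=cloud(d,i,T);z=C[...,2]
u=np.array([np.cos(.117),np.sin(.117)]);w=np.array([-u[1],u[0]]);o=np.array([.5322,-.0702])
a=(C[...,:2]-o)@u*1000;b=(C[...,:2]-o)@w*1000
blk=(d>0)&(z>.012)&(z<.020)&(abs(b)<135)&(a>-80)&(a<75)
print('block z',np.median(z[blk]))
# pocket interior seen in plane z=.016: pixels whose ray hits plane within pocket but depth is below
v,uu=np.mgrid[:480,:640];Q=topz(np.c_[uu.ravel(),v.ravel()],.0155,i,T).reshape(480,640,3)
qa=(Q[...,:2]-o)@u*1000;qb=(Q[...,:2]-o)@w*1000
for k,c in ((1,92),(3,0),(5,-92)):
    m=(d>0)&(z<.0105)&(abs(qa)<28)&(abs(qb-c)<24)
    if m.sum()<30: continue
    print(k,m.sum(),np.round(np.percentile(qa[m],[0.5,2,98,99.5]),1),np.round(np.percentile(qb[m],[0.5,2,98,99.5])-c,1))
E
```

```text
[ 0.54016691 -0.16966496  0.12746306] [3.14121147e+00 1.26107737e-03 1.68957582e+00] 0.031017917325942515 50.089210867881775 13.05
[526.9 -30.6] [32.4 22.2] 7.0 42.3 [100 138 195] [323.  21.]
[ 537.4 -116.1] [32.1 31.2] 6.9 42.3 [117 149 204] [323. 168.]
[ 513.1 -188.1] [5.7 1.9] 22.9 41.6 [82 87 92] [278. 266.]
[ 617.  -186.6] [13.7  6.9] 44.1 42.0 [52 56 58] [418. 280.]
[ 646.4 -224.8] [10.8  3.5] 66.5 43.5 [28 29 30] [449. 330.]
[ 545.9 -299.1] [33.1 32.7] 48.5 38.2 [ 94 126 177] [306. 389.]
[ 437.9 -381.2] [36.2 13.6] 48.2 38.1 [106 130 168] [180. 451.]
block z 0.01412301212139322
3 3094 [-19.1 -18.6  17.4  17.9] [-19.6 -18.9  16.9  17.5]
5 2252 [-18.5 -17.9  17.8  18.5] [-17.2 -16.4  18.5  19.3]
```

View pics/w4.png

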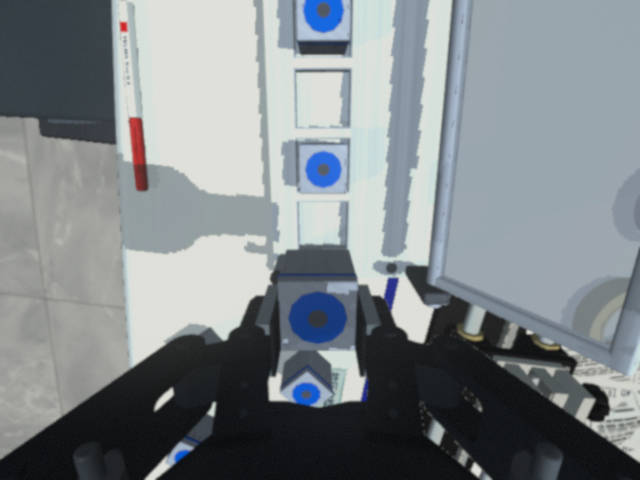

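Wrist: the held spare's disc is at (318,318), pocket 5 is just behind it at (322,225), and the empty pocket 3 is at (322,98).

```bash
cat >> h.py <<'E'
def held(d,i,T,s,p=None):
    """centre/yaw of held specimen's top face, world mm, from wrist depth"""
    C=cloud(d,i,T);x=C-s['eef_pos'];r=np.hypot(x[...,0],x[...,1])
    m=(d>0)&(x[...,2]>.018)&(x[...,2]<.036)&(r<.028)
    q=C[m];f=q[abs(q[:,2]-np.percentile(q[:,2],60))<.0025]
    blue=m&(p[...,2].astype(int)-p[...,0]>70) if p is not None else m
    b=C[blue&(abs(C[...,2]-np.median(f[:,2]))<.003)]
    rb=cv2.minEnclosingCircle((b[:,:2]*1000).astype(np.float32))
    bb=np.r_[b[:,:2].min(0)+b[:,:2].max(0)]*500
    return dict(rect=cv2.minAreaRect((f[:,:2]*1000).astype(np.float32)),ztop=np.median(f[:,2])*1000,disc=rb,discbb=bb)
E
python3 - <<'E'
from h import *
s=get_state();p,d,i,T=shot('wrist');print(s['eef_pos']);print(held(d,i,T,s,p))
E
```

```text
[ 0.53986614 -0.17043486  0.12723113]
{'rect': ((539.2664184570312, -165.6577911376953), (53.772315979003906, 32.45624542236328), 6.48478364944458), 'ztop': np.float64(146.159555001803), 'disc': ((539.1105346679688, -166.12440490722656), 11.874693870544434), 'discbb': array([ 539.22621693, -166.15637038])}
```

Emit:
servo_tool(series=[0.37,0.5,-3,0,0,0,2.5,0,0,-3,0,0,0,2.5,0,0,-2.6,0,0,0,2.5,0,0,0,0,0,0,2.5,0,0,0,0,0,0,2.5,0,0,0,0,0,0,2.5])

```text
clock: 13.65
eef_pos: [0.5443, -0.1646, 0.0418]
ee_rot: [3.14, 0.001, 1.689]
force: [-0.5, 0.3, -0.8]
opening: 0.0315
grasp_force: 50.0
```

```bash
cat >> h.py <<'E'
def pocket(d,i,T,k):
    C=cloud(d,i,T);z=C[...,2]
    u=np.array([np.cos(.117),np.sin(.117)]);w=np.array([-u[1],u[0]]);o=np.array([.5322,-.0702]);c=(3-k)*46
    v,uu=np.mgrid[:480,:640];Q=topz(np.c_[uu.ravel(),v.ravel()],.0155,i,T).reshape(480,640,3)
    qa=(Q[...,:2]-o)@u*1000;qb=(Q[...,:2]-o)@w*1000
    m=(d>0)&(z<.0105)&(abs(qa)<28)&(abs(qb-c)<24)
    print('pocket',k,m.sum(),np.round(np.percentile(qa[m],[0.5,2,98,99.5]),1),np.round(np.percentile(qb[m],[0.5,2,98,99.5])-c,1))
    return o*1000+c*w
E
python3 - <<'E'
from h import *
s=get_state();p,d,i,T=shot('wrist','w5.png');print(s['eef_pos'],s['force']);print(held(d,i,T,s,p))
print(pocket(d,i,T,5))
for o in tops(p,d,i,T,.033,.052,(.4,.65,-.6,.2)): print(*o)
E
```

```text
[ 0.54430497 -0.16464606  0.04182951] [-0.49557433  0.25840949 -0.78627313]
{'rect': ((543.808837890625, -159.86851501464844), (53.8166618347168, 32.546382904052734), 6.284386157989502), 'ztop': np.float64(60.76592690516141), 'disc': ((543.5241088867188, -160.17144775390625), 11.851590156555176), 'discbb': array([ 543.51036907, -160.08682521])}
pocket 5 626 [-18.4 -18.2  18.2  18.4] [ 7.4 10.1 19.4 19.5]
[ 542.93945874 -161.571024  ]
[522.6 -41.7] [19.7  0.8] 6.9 34.2 [27 37 59] [299.   0.]
[538.  -39.8] [9.9 0.8] 8.2 34.1 [28 37 56] [340.   0.]
[ 537.3 -116.2] [32.2 32.2] 6.9 42.3 [107 138 190] [315. 198.]
[ 541.8 -144.4] [32.   1.7] 6.2 43.2 [63 69 77] [317. 265.]
[ 523.3 -155. ] [5.  1.3] 9.1 48.6 [73 81 87] [272. 288.]
[ 562.3 -150.5] [4.9 1.1] 5.1 48.0 [86 95 99] [363. 287.]
[ 517.4 -159.9] [4.8 1.4] 0.4 49.8 [56 61 65] [258. 297.]
[ 569.1 -153.5] [4.9 1.7] 11.5 49.6 [74 80 79] [377. 297.]
[ 463.5 -288. ] [12.2  6.9] 44.4 38.0 [ 75 100 138] [157. 472.]
[ 645.2 -252.1] [1.8 5.6] 19.6 50.1 [24 25 24] [486. 477.]
```

View pics/w5.png

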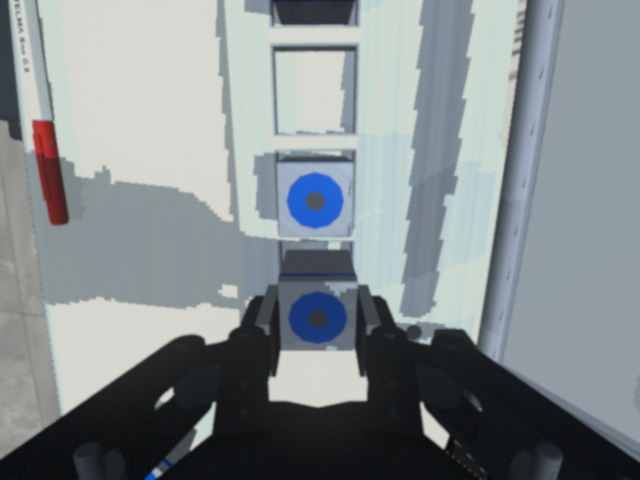

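Wrist: the spare hovers over pocket 5, whose near edge shows at (316,243). A 1 mm correction is needed before insertion.

Emit:
servo_tool(series=[-0.06,-0.1,0,0,0,0,2.5,0,0,-0.6,0,0,0,2.5,0,0,-0.6,0,0,0,2.5,0,0,-0.6,0,0,0,2.5,0,0,0,0,0,0,2.5,0,0,0,0,0,0,2.5])

```text
clock: 14.2
eef_pos: [0.5435, -0.1647, 0.0231]
ee_rot: [3.141, 0.001, 1.69]
force: [-0.2, -0.5, 3.1]
opening: 0.031
grasp_force: 51.4
```

Emit:
servo_tool(series=[0,0,0,0,0,0,4.6,0,0,0,0,0,0,4.6,0,0,1,0,0,0,4.6,0,0,3.6,0,0,0,4.6,0,0,3.6,0,0,0,4.6,0,0,2.6,0,0,0,4.6])

```text
clock: 14.7
eef_pos: [0.5436, -0.1644, 0.1336]
ee_rot: [3.14, 0.0, 1.691]
force: [1.5, 0.6, -0.8]
opening: 0.046
grasp_force: 0.0
```

Emit:
servo_tool(series=[0,-2.25,0,0,0,7.05,6,0,-2.25,0,0,0,7.05,6,0,-2.25,0,0,0,7.05,6,0.1,-2.25,0,0,0,7.05,6,0.1,-2.25,0,0,0,7.05,6,0,-2.25,0,0,0,7.05,6,0,0,0,0,0,0,6,0,0,0,0,0,0,6])

```text
clock: 15.37
eef_pos: [0.5443, -0.3016, 0.131]
ee_rot: [-3.141, -0.0, 2.423]
force: [0.1, 0.0, -0.8]
opening: 0.0597
grasp_force: 0.0
```

```bash
python3 - <<'E'
from h import *
s=get_state();print(s['eef_pos'],s['ee_rot'],s['clock'])
p,d,i,T=shot('top')
for o in tops(p,d,i,T,.025): print(*o)
p,d,i,T=shot('wrist')
for o in tops(p,d,i,T,.033,.052,(.4,.65,-.6,.2)): print(*o)
E
```

```text
[ 0.54426529 -0.30156813  0.13101355] [-3.14139905e+00 -1.63451816e-04  2.42289371e+00] 15.3667
[ 639.1 -480.8] [30.1  2. ] 87.3 42.3 [20 19 19] [436. 200.]
[ 638.6 -556.1] [12.6  6.7] 41.1 35.0 [43 42 43] [463. 201.]
[ 581.1 -490.9] [21.8 16. ] 37.1 36.5 [200 194 153] [439. 222.]
[ 543.2 -161.1] [32.3 32. ] 7.2 43.1 [136 165 215] [314. 234.]
[ 537.8 -117.3] [32.8 31.6] 4.9 43.0 [134 162 213] [297. 236.]
[ 538.8 -294.4] [31.6 13.4] 46.5 38.6 [137 159 200] [365. 237.]
[526.7 -25.9] [32.5 32.2] 6.1 42.6 [131 159 211] [262. 240.]
[ 505.7 -466.7] [32.1 11.8] 21.6 39.3 [227 172 211] [430. 250.]
[ 453.3 -294.3] [31.8 32.5] 40.6 39.3 [ 85 103 141] [365. 269.]
[437.2 139.2] [32.3 33.7] 7.3 42.0 [166 115 125] [199. 273.]
[ 444.4 -497.2] [19.4 15.1] 6.4 35.0 [152 162 170] [441. 274.]
[ 537. -117.] [32.7 33.1] 7.1 42.2 [ 97 133 186] [529.  52.]
[ 542.3 -160.8] [32.6 32.8] 6.4 42.3 [105 141 195] [476. 106.]
[ 512.8 -194.9] [3.7 7.9] 63.6 41.1 [76 81 85] [408. 106.]
[ 453.2 -293.8] [32.  32.4] 41.8 38.4 [ 85 103 136] [233. 138.]
[ 447.  -386.6] [33.4 31.9] 67.9 38.3 [119 146 197] [137. 220.]
[ 620.1 -189.5] [16.   9.2] 8.9 42.6 [47 50 52] [499. 221.]
[ 545.6 -299.9] [31.8 32.5] 49.8 38.3 [128 159 210] [317. 243.]
[ 648.7 -172.5] [4.  2.7] 85.0 41.3 [31 33 35] [545. 238.]
[ 647.  -238.6] [ 5.7 37. ] 0.6 45.3 [32 32 31] [470. 292.]
[ 445.3 -498.3] [18.3 21.2] 70.8 45.2 [130 146 178] [ 39. 312.]
[ 501.3 -455. ] [32.8 33. ] 24.5 38.3 [208 133 175] [133. 323.]
[ 646.3 -376.7] [61.5  9.7] 75.9 47.7 [63 66 65] [322. 396.]
[ 583.5 -491.6] [15.1  9.8] 70.5 38.3 [194 186 139] [179. 413.]
```

Emit:
servo_tool(series=[0.16,0.14,-3.6,0,0,0.7,6,0,0,-3.6,0,0,0,6,0,0,-3.6,0,0,0,6,0,0,-0.5,0,0,0,6,0,0,0,0,0,0,6,0,0,0,0,0,0,2.5,0,0,0,0,0,0,2.5,0,0,0,0,0,0,2.5,0,0,0,0,0,0,2.5])

```text
clock: 16.22
eef_pos: [0.5488, -0.2985, 0.0206]
ee_rot: [3.14, 0.004, 2.441]
force: [0.2, 0.5, 8.6]
opening: 0.0313
grasp_force: 50.9
```

Emit:
servo_tool(series=[0,0,3,0,0,0,2.5,0,0,4,0,0,0,2.5,0,0,4,0,0,0,2.5,0,3.8,0,0,0,-7.1,2.5,0,3.8,0,0,0,-7.1,2.5,-0.2,3.8,0,0,0,-7.1,2.5,-0.3,3.8,0,0,0,-7.1,2.5,-0.4,3.8,0,0,0,-7.1,2.5,-0.4,3.7,0,0,0,-7.1,2.5,0,0,0,0,0,0,2.5,0,0,0,0,0,0,2.5])

```text
clock: 17.13
eef_pos: [0.5339, -0.0672, 0.1292]
ee_rot: [3.14, -0.0, 1.705]
force: [0.9, 0.1, -0.8]
opening: 0.031
grasp_force: 50.0
```

```bash
python3 - <<'E'
from h import *
s=get_state();print(s['eef_pos'],s['ee_rot'],s['opening'],s['grasp_force'],s['clock'])
p,d,i,T=shot('wrist');print(held(d,i,T,s,p));print(pocket(d,i,T,3),pocket(d,i,T,1))
for o in tops(p,d,i,T,.033,.052,(.5,.56,-.25,.2)): print(*o)
E
```

```text
[ 0.53389575 -0.06719758  0.12918917] [ 3.13999693e+00 -4.87800324e-04  1.70530419e+00] 0.030971598349519614 50.02999126911163 17.1333
{'rect': ((533.6309814453125, -65.88185119628906), (53.78390121459961, 22.633411407470703), 7.368151664733887), 'ztop': np.float64(151.6646254734058), 'disc': ((533.6304321289062, -66.06399536132812), 10.647088050842285), 'discbb': array([534.06064251, -65.53248795])}
pocket 3 1907 [-18.5 -18.4  17.4  17.9] [-13.2 -12.8  18.7  19.2]
pocket 1 2972 [-19.5 -18.9  17.   17.6] [-19.4 -18.8  17.4  17.9]
[532.2 -70.2] [521.46054126  21.171024  ]
[526.2 -24.8] [31.8 31.4] 6.8 42.4 [111 140 192] [314. 184.]
[ 543.6 -166.8] [31.7 19.9] 4.6 42.5 [101 132 185] [313. 365.]
[ 514.4 -189.1] [4.5 8. ] 88.0 43.3 [75 80 85] [274. 384.]
```

```bash
python3 - <<'E'
from h import *
s=get_state();p,d,i,T=shot('wrist')
C=cloud(d,i,T);x=C-s['eef_pos']
r,c=np.mgrid[285:355:8,270:372:12]
print(np.round(x[r,c,2]*1000,0).astype(int));print(np.round(x[r,c,1]*1000,0).astype(int)[:,4])
cv2.imwrite('pics/w6.png',p[140:400,160:480,::-1])
E
```

```text
[[ 3 15 14 14 15 14 14 14  4]
 [11 17 18 17 17 18 18 17 12]
 [18 18 17 19 18 18 16 17 18]
 [25 18 19 18 18 18 18 17 26]
 [30 18 17 18 18 19 18 18 31]
 [37 17 18 17 19 18 18 17 36]
 [37 17 17 18 19 18 18 18 36]
 [36 18 18 18 19 18 18 17 37]
 [36 18 17 17 18 17 18 18 38]]
[ 17  15  11   8   4   1  -2  -6 -11]
```

View pics/w6.png

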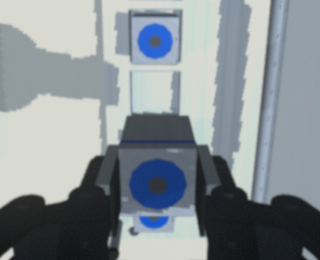

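The held spare is level (disc at crop (157,184)); only my estimator was off. Pocket 3 shows at crop (155,92).

```bash
cat >> h.py <<'E'
def held(d,i,T,s,p):
    C=cloud(d,i,T);x=C-s['eef_pos'];r=np.hypot(x[...,0],x[...,1])
    m=(d>0)&(x[...,2]>.013)&(x[...,2]<.0225)&(r<.03)
    zt=np.median(C[m][:,2]);b=m&(p[...,2].astype(int)-p[...,0]>70)&(abs(C[...,2]-zt)<.003)
    v,u=np.nonzero(b);Q=topz(np.c_[u,v],zt,i,T)*1000
    return np.round(zt*1000,1),(Q[:,:2].min(0)+Q[:,:2].max(0))/2,Q[:,:2].max(0)-Q[:,:2].min(0),cv2.minAreaRect((C[m&(abs(C[...,2]-zt)<.0025)][:,:2]*1000).astype(np.float32))
E
python3 - <<'E'
from h import *
s=get_state();p,d,i,T=shot('wrist');print(s['eef_pos'],held(d,i,T,s,p))
E
```

```text
[ 0.53387292 -0.0719268   0.12858042] (np.float64(146.4), array([533.6765919 , -71.21146655]), array([22.69509343, 22.89992184]), ((533.841796875, -70.79096984863281), (57.72996520996094, 32.69304656982422), 7.791772365570068))
```

Emit:
servo_tool(series=[-0.18,0.05,-3,0,0,-0.9,2.5,0,0,-3,0,0,0,2.5,0,0,-2.7,0,0,0,2.5,0,0,0,0,0,0,2.5,0,0,0,0,0,0,2.5,0,0,0,0,0,0,2.5])

```text
clock: 17.78
eef_pos: [0.5327, -0.072, 0.0418]
ee_rot: [3.14, 0.0, 1.679]
force: [0.2, -0.7, -0.1]
opening: 0.0306
grasp_force: 50.0
```

```bash
python3 - <<'E'
from h import *
s=get_state();p,d,i,T=shot('wrist');print(s['eef_pos'],s['force'],held(d,i,T,s,p));print(pocket(d,i,T,3),pocket(d,i,T,1))
for o in tops(p,d,i,T,.033,.052,(.5,.56,-.05,.2)): print(*o)
E
```

```text
[ 0.5326654  -0.07196344  0.04180343] [ 0.24082216 -0.74713135 -0.1222838 ] (np.float64(59.6), array([532.46436803, -71.24198379]), array([22.69988289, 23.00204315]), ((532.5269165039062, -70.89788818359375), (57.8326416015625, 32.74545669555664), 5.875563621520996))
pocket 3 860 [-19.  -18.7  17.7  17.9] [ 6.6  8.9 19.3 19.4]
pocket 1 7028 [-19.3 -18.8  16.9  17.4] [-19.3 -18.8  16.9  17.5]
[532.2 -70.2] [521.46054126  21.171024  ]
[526.1 -24.8] [32.2 32.6] 7.1 42.3 [107 137 189] [314. 201.]
```

Emit:
servo_tool(series=[-0.08,0.13,0,0,0,0.7,2.5,0,0,-0.6,0,0,0,2.5,0,0,-0.6,0,0,0,2.5,0,0,-0.55,0,0,0,2.5,0,0,0,0,0,0,2.5,0,0,0,0,0,0,2.5])

```text
clock: 18.33
eef_pos: [0.5316, -0.0694, 0.0239]
ee_rot: [3.141, 0.001, 1.694]
force: [-0.6, -0.9, 6.3]
opening: 0.0309
grasp_force: 52.1
```

Emit:
servo_tool(series=[0,0,0,0,0,0,4.6,0,0,0,0,0,0,4.6,0,0,1,0,0,0,4.6,0,0,3.6,0,0,0,4.6,0,0,3.6,0,0,0,4.6,0,0,2.6,0,0,0,4.6])

```text
clock: 18.83
eef_pos: [0.5314, -0.0692, 0.134]
ee_rot: [3.14, 0.0, 1.694]
force: [0.4, -0.4, 0.1]
opening: 0.046
grasp_force: 0.0
```

Emit:
servo_tool(series=[-1.3,-3.75,0,0,0,6,6,-1.3,-3.75,0,0,0,6,6,-1.3,-3.75,0,0,0,6,6,-1.3,-3.75,0,0,0,6,6,-1.3,-3.75,0,0,0,6,6,-1.3,-3.75,0,0,0,6,6,0,0,0,0,0,0,6,0,0,0,0,0,0,6,0,0,0,0,0,0,6])

```text
clock: 19.58
eef_pos: [0.4529, -0.2945, 0.1318]
ee_rot: [3.141, 0.0, 2.32]
force: [0.7, 0.9, 0.1]
opening: 0.0605
grasp_force: 0.0
```

```bash
python3 - <<'E'
from h import *
p,d,i,T=shot('top')
for o in tops(p,d,i,T,.025,.05,(.4,.56,-.43,.2)): print(*o)
p,d,i,T=shot('wrist');s=get_state();print(s['eef_pos'],s['ee_rot'],s['clock'])
for o in tops(p,d,i,T,.033,.052,(.4,.57,-.43,.2)): print(*o)
E
```

```text
[ 543.3 -161.1] [32.5 32. ] 7.5 42.3 [134 162 212] [314. 234.]
[ 537.  -117.1] [32.4 31.4] 1.7 43.0 [130 158 210] [297. 236.]
[531.5 -69.4] [31.8 32.4] 6.7 43.0 [131 158 209] [279. 238.]
[526.5 -25.8] [32.2 32.5] 7.2 42.7 [128 156 208] [262. 240.]
[437.3 139. ] [31.8 33.7] 2.9 41.6 [162 112 123] [199. 273.]
[ 0.45386681 -0.29269204  0.13188963] [3.14078195e+00 8.18637352e-05 2.32437172e+00] 19.6833
[524.2 -77.4] [23.8 44.6] 51.3 41.6 [ 72  94 129] [625.  83.]
[ 536.9 -116.9] [33.9 33.1] 7.3 42.2 [ 82 111 154] [585. 141.]
[ 542.3 -160.5] [33.4 33.3] 7.1 42.3 [ 92 120 164] [538. 193.]
[ 512.3 -193. ] [4.5 8. ] 23.0 42.0 [71 75 78] [477. 198.]
[ 452.7 -293.4] [31.8 32.4] 41.8 38.3 [108 133 179] [316. 241.]
[ 429.6 -392.2] [7.6 4.2] 71.3 37.6 [112 121 132] [207. 310.]
[ 463.6 -376.7] [3.2 9. ] 45.5 37.3 [101 109 118] [254. 325.]
```

Emit:
servo_tool(series=[-0.1,-0.1,-3.6,0,0,-0.5,6,0,0,-3.6,0,0,0,6,0,0,-3.6,0,0,0,6,0,0,-0.4,0,0,0,6,0,0,0,0,0,0,6,0,0,0,0,0,0,2.5,0,0,0,0,0,0,2.5,0,0,0,0,0,0,2.5,0,0,0,0,0,0,2.5])

```text
clock: 20.43
eef_pos: [0.4539, -0.2957, 0.0217]
ee_rot: [3.14, 0.004, 2.313]
force: [-0.3, 1.6, 8.1]
opening: 0.0311
grasp_force: 50.8
```

Emit:
servo_tool(series=[0,0,3,0,0,0,2.5,0,0,4,0,0,0,2.5,0,0,4,0,0,0,2.5,0.75,3.48,0,0,0,-4,2.5,0.75,3.48,0,0,0,-4,2.5,0.75,3.48,0,0,0,-4,2.5,0.75,3.48,0,0,0,-4,2.5,0.75,3.48,0,0,0,-4,2.5,0.75,3.48,0,0,0,-4,2.5,0.75,3.48,0,0,0,-4,2.5,0.75,3.48,0,0,0,-4,2.5,0.75,3.48,0,0,0,-4,2.5])

```text
clock: 21.43
eef_pos: [0.5198, 0.0192, 0.1304]
ee_rot: [3.14, 0.0, 1.681]
force: [0.7, 0.7, -0.7]
opening: 0.0315
grasp_force: 50.2
```

Emit:
servo_tool(series=[0,0,0,0,0,0,2.5,0,0,0,0,0,0,2.5,0,0,0,0,0,0,2.5,0,0,0,0,0,0,2.5])

```text
clock: 21.77
eef_pos: [0.519, 0.0158, 0.1297]
ee_rot: [-3.141, 0.001, 1.683]
force: [-0.7, -0.7, -1.3]
opening: 0.0306
grasp_force: 50.1
```

```bash
python3 - <<'E'
from h import *
s=get_state();p,d,i,T=shot('wrist');print(s['eef_pos'],s['ee_rot'],s['force'],s['grasp_force'],held(d,i,T,s,p));print(pocket(d,i,T,1))
E
```

```text
[0.51902085 0.015829   0.12966356] [-3.14087313e+00  1.16422711e-03  1.68271198e+00] [-0.70794804 -0.73222395 -1.33939611] 50.14700174331665 (np.float64(146.3), array([518.73708675,  15.49276655]), array([22.76456222, 26.87094281]), ((518.7354125976562, 17.767501831054688), (57.563655853271484, 33.405975341796875), 6.300797462463379))
pocket 1 2203 [-19.5 -18.9  17.   17.6] [-17.  -16.9  18.5  19.2]
[521.46054126  21.171024  ]
```

Emit:
servo_tool(series=[0.18,0.35,-3,0,0,0.3,2.5,0,0,-3,0,0,0,2.5,0,0,-2.75,0,0,0,2.5,0,0,0,0,0,0,2.5,0,0,0,0,0,0,2.5,0,0,0,0,0,0,2.5])

```text
clock: 22.32
eef_pos: [0.5219, 0.0205, 0.0429]
ee_rot: [3.141, 0.0, 1.689]
force: [0.4, 1.2, -0.5]
opening: 0.0308
grasp_force: 50.1
```

```bash
python3 - <<'E'
from h import *
s=get_state();p,d,i,T=shot('wrist','w7.png');print(s['eef_pos'],s['force'],held(d,i,T,s,p));print(pocket(d,i,T,1))
E
```

```text
[0.52188499 0.0204602  0.04285815] [ 0.44386492  1.22297786 -0.5297926 ] (np.float64(59.5), array([521.54713713,  22.02447526]), array([22.80725318, 23.00291511]), ((521.7730102539062, 22.448972702026367), (57.93877029418945, 33.2370491027832), 6.477852821350098))
pocket 1 584 [-19.5 -19.3  16.8  17.3] [ 5.9  8.6 19.4 19.4]
[521.46054126  21.171024  ]
```

View pics/w7.png

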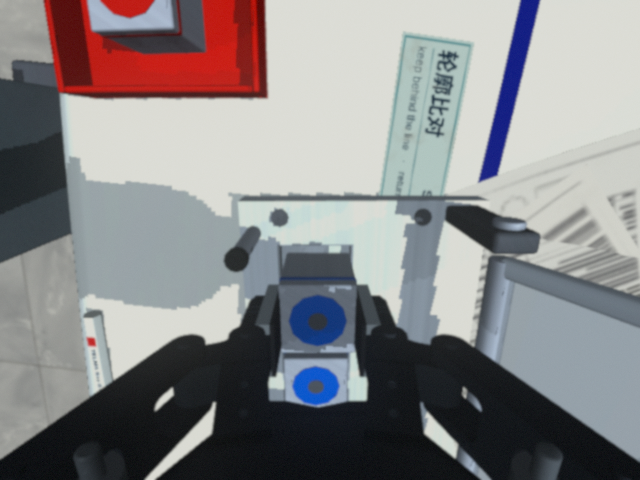

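The spare is over pocket 1, with its mouth edge at (317,245), and the spent specimen lies in the bin at top left.

Emit:
servo_tool(series=[-0.12,-0.06,0,0,0,0,2.5,0,0,-0.6,0,0,0,2.5,0,0,-0.6,0,0,0,2.5,0,0,-0.55,0,0,0,2.5,0,0,0,0,0,0,2.5,0,0,0,0,0,0,2.5])

```text
clock: 22.87
eef_pos: [0.5206, 0.0206, 0.0249]
ee_rot: [3.141, 0.001, 1.69]
force: [-0.7, 0.6, 6.3]
opening: 0.0311
grasp_force: 52.5
```

Emit:
servo_tool(series=[0,0,0,0,0,0,4.6,0,0,0,0,0,0,4.6,0,0,1,0,0,0,4.6,0,0,3.8,0,0,0,4.6,0,0,3.8,0,0,0,4.6,0,0,3.8,0,0,0,4,0,0,3.8,0,0,0,4,0,0,3.8,0,0,0,4,0,0,3.8,0,0,0,4,0,0,1.5,0,0,0,4])

```text
clock: 23.7
eef_pos: [0.5223, 0.0215, 0.2832]
ee_rot: [3.133, 0.001, 1.69]
force: [0.6, -0.6, -0.2]
opening: 0.0399
grasp_force: 0.0
```

Emit:
servo_tool(series=[2.5,-1.4,0,0,0,0,4,2.5,-1.4,0,0,0,0,4,2.5,-1.5,0,0,0,0,4,2.5,-1.5,0,0,0,0,4,2,-1.5,0,0,0,0,4,2,0,0,0,0,0,4,2,0,0,0,0,0,4,0,0,0,0,0,0,4,0,0,0,0,0,0,4,0,0,0,0,0,0,4])

```text
clock: 24.53
eef_pos: [0.679, -0.052, 0.2774]
ee_rot: [-3.14, -0.0, 1.691]
force: [-1.0, -0.3, -0.5]
opening: 0.0398
grasp_force: 0.0
```

```bash
python3 - <<'E'
from h import *
p,d,i,T=shot('top')
for o in tops(p,d,i,T,.025,.05,(.4,.56,-.43,.2)): print(*o)
p,d,i,T=shot('wrist','w8.png');s=get_state();print(s['eef_pos'],s['ee_rot'],s['clock'])
C=cloud(d,i,T);x,y,z=C[...,0],C[...,1],C[...,2]
m=(d>0)&(p.max(2)<80)&(z>.165)&(z<.21)&(abs(y+.055)<.05)&(x>.62)&(x<.74)
print(m.sum(),cv2.minAreaRect((C[m][:,:2]*1000).astype(np.float32)),np.percentile(C[m][:,2],[5,50,95]))
for o in tops(p,d,i,T,.033,.052,(.5,.57,-.43,.2)): print(*o)
E
```

```text
[ 543.3 -161.1] [32.3 31.9] 6.4 43.0 [139 168 218] [314. 234.]
[ 538.1 -117.9] [32.5 30.7] 7.9 42.9 [128 159 213] [298. 236.]
[ 447.  -388.2] [32.6 32.2] 66.0 38.5 [131 160 213] [400. 272.]
[437.2 139.5] [32.2 34. ] 7.9 42.0 [173 119 130] [199. 273.]
[ 0.67888369 -0.05206195  0.2775959 ] [-3.14036017e+00  1.47855564e-04  1.69086983e+00] 24.6333
1589 ((679.9511108398438, -55.121063232421875), (9.097131729125977, 101.72340393066406), 7.268552303314209) [0.1873726  0.18928136 0.19054481]
[520.9  22.2] [32.2 31.5] 7.1 42.2 [123 152 202] [179. 117.]
[526.8 -25.1] [33.4 32.6] 6.6 42.2 [103 127 169] [183. 163.]
[531.8 -68.3] [33.  31.1] 6.9 42.3 [ 95 117 156] [188. 202.]
[ 537.6 -115.9] [32.  32.8] 6.6 42.0 [114 141 191] [192. 242.]
[ 543.  -159.8] [31.8 32.6] 7.0 42.1 [115 140 188] [196. 277.]
[ 516.3 -189.4] [4.8 8. ] 59.1 42.4 [108 113 116] [173. 298.]
```

View pics/w8.png

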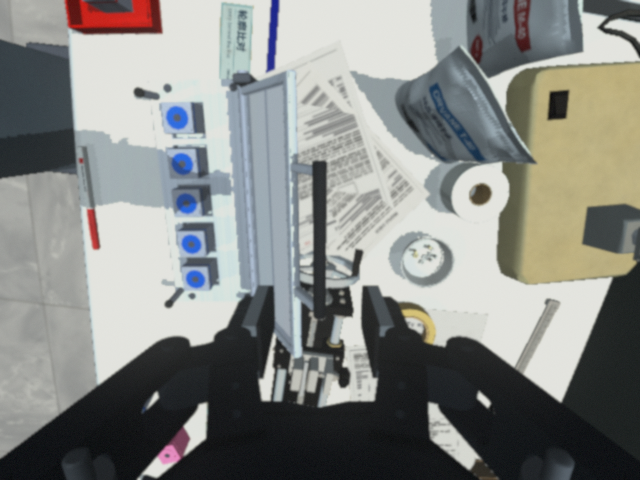

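All five pockets hold blue discs, at (180,117) to (196,278). The bar, (320,163) to (320,310), lies between the fingers.

Emit:
servo_tool(series=[0.1,0,-3.7,0,0,0,4,0,0,-3.7,0,0,0,4,0,0,-3.5,0,0,0,4,0,0,0,0,0,0,4,0,0,0,0,0,0,0.5,0,0,0,0,0,0,0.5,0,0,0,0,0,0,0.5,0,0,0,0,0,0,0.5,0,0,0,0,0,0,0.5], grip_force=30)

```text
clock: 25.38
eef_pos: [0.6801, -0.0522, 0.1708]
ee_rot: [-3.14, 0.001, 1.69]
force: [-6.6, 0.1, 2.0]
opening: 0.0089
grasp_force: 29.6
```

```bash
python3 - <<'E'
from h import *
s=get_state();print(s['eef_pos'],s['force'],s['opening'],s['grasp_force'])
a=np.linspace(2.1,0,25);u=np.array([np.cos(.118),np.sin(.118)])
D=np.c_[np.diff(-147*np.cos(a))[:,None]*u,np.diff(147*np.sin(a))]/10
print(','.join('%.2f,%.2f,%.2f,0,0,0,0.5'%tuple(r) for r in D))
E
```

```text
[ 0.68005724 -0.05224912  0.17079703] [-6.55339873  0.08162541  2.01144746] 0.008942397644482014 29.577791690826416
-1.13,-0.13,0.60,0,0,0,0.5,-1.18,-0.14,0.50,0,0,0,0.5,-1.22,-0.14,0.39,0,0,0,0.5,-1.25,-0.15,0.28,0,0,0,0.5,-1.27,-0.15,0.17,0,0,0,0.5,-1.28,-0.15,0.06,0,0,0,0.5,-1.28,-0.15,-0.05,0,0,0,0.5,-1.27,-0.15,-0.16,0,0,0,0.5,-1.25,-0.15,-0.27,0,0,0,0.5,-1.22,-0.14,-0.38,0,0,0,0.5,-1.18,-0.14,-0.49,0,0,0,0.5,-1.13,-0.13,-0.59,0,0,0,0.5,-1.08,-0.13,-0.69,0,0,0,0.5,-1.01,-0.12,-0.78,0,0,0,0.5,-0.94,-0.11,-0.87,0,0,0,0.5,-0.86,-0.10,-0.95,0,0,0,0.5,-0.78,-0.09,-1.02,0,0,0,0.5,-0.69,-0.08,-1.08,0,0,0,0.5,-0.59,-0.07,-1.14,0,0,0,0.5,-0.49,-0.06,-1.19,0,0,0,0.5,-0.38,-0.05,-1.23,0,0,0,0.5,-0.28,-0.03,-1.26,0,0,0,0.5,-0.17,-0.02,-1.27,0,0,0,0.5,-0.06,-0.01,-1.28,0,0,0,0.5
```

Emit:
servo_tool(series=[-1.13,-0.13,0.6,0,0,0,0.5,-1.18,-0.14,0.5,0,0,0,0.5,-1.22,-0.14,0.39,0,0,0,0.5,-1.25,-0.15,0.28,0,0,0,0.5,-1.27,-0.15,0.17,0,0,0,0.5,-1.28,-0.15,0.06,0,0,0,0.5,-1.28,-0.15,-0.05,0,0,0,0.5,-1.27,-0.15,-0.16,0,0,0,0.5,-1.25,-0.15,-0.27,0,0,0,0.5])

```text
clock: 26.13
eef_pos: [0.5726, -0.0655, 0.1873]
ee_rot: [3.132, 0.002, 1.69]
force: [1.4, -1.6, 1.8]
opening: 0.0087
grasp_force: 31.1
```

Emit:
servo_tool(series=[-1.22,-0.14,-0.38,0,0,0,0.5,-1.18,-0.14,-0.49,0,0,0,0.5,-1.13,-0.13,-0.59,0,0,0,0.5,-1.08,-0.13,-0.69,0,0,0,0.5,-1.01,-0.12,-0.78,0,0,0,0.5,-0.94,-0.11,-0.87,0,0,0,0.5,-0.86,-0.1,-0.95,0,0,0,0.5])

```text
clock: 26.72
eef_pos: [0.4969, -0.0748, 0.1384]
ee_rot: [3.136, 0.002, 1.69]
force: [0.9, -1.1, -1.4]
opening: 0.0089
grasp_force: 32.8
```

Emit:
servo_tool(series=[-0.78,-0.09,-1.02,0,0,0,0.5,-0.69,-0.08,-1.08,0,0,0,0.5,-0.59,-0.07,-1.14,0,0,0,0.5,-0.49,-0.06,-1.19,0,0,0,0.5,-0.38,-0.05,-1.23,0,0,0,0.5,0,0,0,0,0,0,0.5])

```text
clock: 27.22
eef_pos: [0.4661, -0.0785, 0.0798]
ee_rot: [3.141, 0.001, 1.69]
force: [-0.2, -2.2, -1.1]
opening: 0.0086
grasp_force: 34.2
```

Emit:
servo_tool(series=[-0.28,-0.03,-1.25,0,0,0,0.5,-0.17,-0.02,-1.25,0,0,0,0.5,-0.06,0,-1.1,0,0,0,0.5,0,0,0,0,0,0,0.5,0,0,0,0,0,0,0.5])

```text
clock: 27.63
eef_pos: [0.4606, -0.0791, 0.0444]
ee_rot: [-3.14, 0.002, 1.689]
force: [-3.2, -3.8, 0.4]
opening: 0.0085
grasp_force: 34.9
```

Emit:
servo_tool(series=[0,0,-0.2,0,0,0,0.5,0,0,-0.2,0,0,0,0.5,0,0,0,0,0,0,0.5,0,0,0,0,0,0,0.5])

```text
clock: 27.97
eef_pos: [0.4605, -0.0791, 0.0404]
ee_rot: [-3.14, 0.001, 1.689]
force: [-2.6, -4.1, -0.0]
opening: 0.0088
grasp_force: 35.0
```

Emit:
servo_tool(series=[0,0,0,0,0,0,3.5,0,0,0,0,0,0,3.5,0,0,0,0,0,0,3.5,0,0,2,0,0,0,3.5,0,0,3.5,0,0,0,3.5,0,0,3.8,0,0,0,3.5,0,0,3.8,0,0,0,3.5,0,0,3.8,0,0,0,3.5,0,0,3.8,0,0,0,3.5,0,0,0,0,0,0,3.5,0,0,0,0,0,0,3.5])

```text
clock: 28.88
eef_pos: [0.4638, -0.0777, 0.2496]
ee_rot: [3.134, 0.002, 1.69]
force: [-0.2, 1.1, -0.3]
opening: 0.035
grasp_force: 0.0
```

```bash
python3 - <<'E'
from h import *
p,d,i,T=shot('wrist','w9.png');s=get_state();print(s['eef_pos'],s['force'],s['clock'])
C=cloud(d,i,T);x,y,z=C[...,0],C[...,1],C[...,2]
m=(d>0)&(p.max(2)<80)&(z>.04)&(z<.1)&(x>.42)&(x<.5)&(y>-.15)&(y<-.01)
print(m.sum(),cv2.minAreaRect((C[m][:,:2]*1000).astype(np.float32)),np.median(C[m][:,2]))
p,d,i,T=shot('top')
for o in tops(p,d,i,T,.025,.05,(.4,.56,-.43,.2)): print(*o)
E
```

```text
[ 0.46212439 -0.07786528  0.24779649] [ 0.05281421 -0.27336692 -0.03558055] 28.9333
781 ((460.1701965332031, -78.84336853027344), (7.389396667480469, 115.50019073486328), 7.169754505157471) 0.062499139879041155
[ 447.2 -388. ] [32.9 32.1] 66.2 38.7 [124 151 204] [400. 272.]
[437.2 139. ] [31.8 34.4] 3.5 41.4 [161 110 120] [199. 273.]
```

View pics/w9.png

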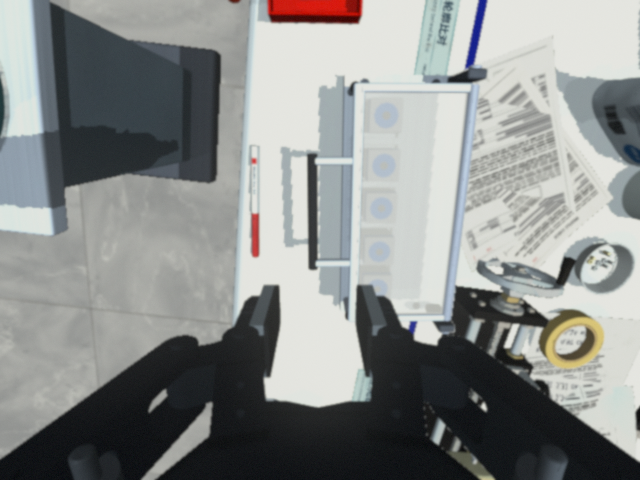

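The guard is closed: the bar is back at its start pose (z 62.5 mm before and after), and blue discs show at (386,115) to (376,285). The gripper is clear.

```bash
python3 -c "from plant import *;print(sign_off())"
```

```text
the job is handed in; nothing more can be done
None
```

The job is handed in: the spent specimen is in the red bin, all five pockets hold blue-banded specimens, and the guard is closed with the arm clear. The camera checks agreed with this; the hand-in itself reported no verdict.

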